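Free the latched key tray with the release pin

ROBOT

A 6-joint arm with a two-finger parallel gripper is mounted at the origin on a cart in front of the work surface, level with it; the furniture and walls round the work are solid. World frame = base frame: x ahead of the robot, y to its left, z up, the work surface at z = 0. Lengths are in m, angles in rad, forces in N, time in s.
With the tool pointing down it reaches from about 0.4 to 0.825 m from the base axis. Payload 7 kg.
Tool frame: the origin (TCP) lies at the very end of the fingers, on their centre line; the grasp point (between the pads) lies 19 mm behind it; z points along the fingers, y is the line along which they close (so a half turn about z gives the same grasp; the last joint's range is limited). The gripper opens to 88 mm and grips with 3 to 60 N. Pads are 19 mm wide; open, the fingers measure 130 mm over their backs; the gripper's body (78 mm by 193 mm) begins 47 mm behind the grasp point.
Start: joints at [-0.966, 0.359, 0.012, 0, -1.224, -0.288], TCP at [0.21, -0.641, 0.227] pointing down, gripper open.
Joint ranges: [-3.07, 3.07], [-1.43, 2.12], [-1.02, 1.25], [-3.03, 1.67], [-3.05, -0], [-3.03, 3.03]. Speed limits (rad/s): [2.39, 2.39, 3.01, 3.14, 3.14, 3.14].

INTERFACE

Orientations are given as [roll, pitch, yaw] about the fixed x, y, z axes, in that order (R = Rz(yaw) Ry(pitch) Rx(roll)).
In Python, from station import arm gives the robot as it stands. The module is installed in compiled form; this text tells all that it offers.
- The arm moves only by the shell command python3 -m crank 'ROWS' [FORCE]. ROWS is JSON, a list of rows, each an object of numbers: "dx", "dy", "dz": the shift along the world's x, y, z in m; "twist": the turn about the world's z in degrees; "grip": the opening, from -1 (shut) to 1 (fully open). A call has exactly 5 rows; each row is the pose to reach, as a shift and turn from the pose commanded when the call began; what a row does not reach only later rows make up. A row lasts 1/12 s, in which the tool goes at most 41.7 mm and 7.16 degrees, less where a joint would pass 70% of its speed; a pose out of reach is approached as far as the arm can. A call with a gripper value outside its range is refused whole. The fingers move at their own pace and stop on an object; FORCE is the grip in N (left out, the last holds). Time passes only in rows, so rows that repeat a pose let the fingers close, or fill a call up. It gives the time, the measured TCP pose, the force, the opening and the grip force at its end, in the units of the state.
- arm.get_state(): the state, without advancing time (a new reading comes with each control period).
- arm.grab_frame(name): name is "scene" or "side" or "wrist"; returns the picture (480x640x3 uint8, red, green, blue); there is no depth.
- arm.get_calibration(name): a dict with "fx", "fy", "cx", "cy" (pixels), "cam_to_world" (4x4, takes a point from camera to world coordinates); the wrist camera has in their place "tool_from_camera" (4x4, takes a point from camera to tool coordinates, whose origin is the TCP and whose axes are the flange's). Camera axes: x right, y down, z forward; pixel columns grow to the right and rows downward; lengths in m; the calibration is good to about 2 mm. A picture is of the moment at which its call begins: read the wrist's pose just before it. get_calibration takes no time and is no camera call.
- arm.job_done(): hands the job in; it is judged then, once.
The state is a dict: "t": time; "q": joint angles; "qd": joint speeds; "joint_efforts": joint torques, N m; "eef_pos": TCP position; "ee_rot": TCP orientation; "force": force on the tool from outside, world axes, zero at the start; "moment": the same for the moment, N m; "width": finger opening in m; "gripper_force": force on a finger pad.
Only numpy, scipy, OpenCV 4.12 (cv2) and the standard library are available. Lean on these libraries where they do the work, as an engineer would, in place of code of your own. Each camera call takes 0.05 s, during which the arm holds its last target. There are 200 camera calls.

TASK

The mould-key tray in the grey metal box is latched shut. Take the release pin from its stand, reach down through the slot in the box's lid and feel gently along it for the hidden catch (bare metal floor is hard, the catch gives like a spring), press it until the tray springs out, then put the pin back upright in its stand. Never push hard on the box (stay under 20 N), touch the box and tray with the pin only, and leave the can and the jar where they stand.

Things in the scene. Friction and masses are not known exactly. Their poses are not given: they have to be found in the camera images.
- box: grey sheet-metal box 160 (x) x 130 (y) x 95 high, fixed to the bench, different place and yaw each time. Origin: centre of its underside; its tray front faces its own -x, z up. Its lid (6 mm thick) has one slot near the back. A tray behind the front plate springs out towards -x by 60 mm when unlatched
- slot (a point): centre of the slot's mouth, at the top of the lid (95 above the bench); frame as the box. The slot is 11 wide in x and 46 long in y, with a flat steel rim (looks only). Below it, hidden: a rigid floor 31 to 50 below the lid's top, and standing on it one spring catch, flat-topped, 20 (x) by 9 (y), top 8.5 proud of the floor. Neither is measured; both differ each time
- slot_left (a point): the slot's end towards the box's +y, at the lid's top. The catch's centre lies anywhere within 14 mm in y of the slot's centre and its top 23 to 41 below the lid's top; pressing anywhere on that top works
- slot_right (a point): the slot's end towards the box's -y. How the catch feels: it starts to give at 2.5 N, trips after 5 mm of travel (about 4.5 N, a little more at speed) and meets a hard stop after 7.5 mm (5.5 N). The floor beside it does not give at all
- tray (a joint): travel of the tray in m: 0 latched shut, 0.06 fully out; once unlatched its spring pushes it out in about a second and it stays out
- tray_front (a point): centre of the tray's front plate (120 wide, 56 high)
- pin: loose release pin, 60 g, 114 long, standing upright in the stand. Origin: the tip, z along the pin towards the handle. Round steel shank 7 diameter from 0 to 66, small brass collar 15 diameter 66 to 70, square wooden handle 16 x 16 from 70 to 114 (faces along the pin's x and y)
- pin_tip (a point): tip of the pin, at its origin, axes as the pin
- pin_grip (a point): middle of the wooden handle, 92 above the tip
- stand: wooden block 60 x 60 x 50 high, fixed to the bench, origin centre of its underside, left or right of the box, with one through hole in the middle, 10 diameter, 2 mm chamfer; the pin stands in it with its tip on the bench top (handle from 70 to 114 above the bench)
- stand_hole (a point): centre of the hole's mouth, at the top of the stand, 50 above the bench
- can: empty metal can 75 diameter, 100 high, loose, on the side of the box opposite the stand; origin centre of its underside
- jar: lidded jar 50 diameter, 72 high, loose, to the back left of the box; origin centre of its underside
There are look-alikes about, which are no part of the job. What is shaped like the pin but blue is not meant.

How it is judged:
By the outcome, as a careful person would: the job done as asked, in the order asked, and still so for the second after the job is handed in, with the robot touching nothing.
It also fails if it takes over 72 s, if anything falls off the work surface, if the arm or the gripper's body presses on something with over 40 N, if the wrist force passes 120 N, or if a joint passes its speed limit or range.

## Working session

There is one attempt and no reset: what is moved stays moved. The work goes in short steps, Python scripts to look and compute and a shell command to move; the robot and the scene stay as the last step left them, time stands still between calls to the robot, and variables do not carry over. Pictures are saved under pics/ and viewed, at most 10 in all, crops included, and the job is handed in when it is done.

```bash
mkdir -p pics
python3 - <<'E'
from station import arm
import cv2
s=arm.get_state();print(s)
for n in ("scene","side"):
    cv2.imwrite(f"pics/{n}0.png",arm.grab_frame(n)[:,:,::-1]);c=arm.get_calibration(n);print(n,c)
print(arm.get_calibration("wrist"))
E
```

```text
{'t': 0.0, 'q': array([-9.65924466e-01,  3.59380037e-01,  1.10581636e-02, -3.67230650e-04,
       -1.22409711e+00, -2.88113391e-01]), 'qd': array([ 0.00146438,  0.00064643,  0.00111109, -0.00030173, -0.00062826,
        0.00042595]), 'joint_efforts': array([ 2.50460238e-03, -5.82711482e+01,  2.93062466e+01,  6.99718729e+00,
        6.91790512e-03, -9.12208907e-05]), 'eef_pos': array([ 0.21008835, -0.64095412,  0.22562374]), 'ee_rot': array([ 3.13993878e+00, -1.30125077e-04, -2.82495914e+00]), 'force': array([-0.15722389, -0.14806669, -0.21864008]), 'moment': array([-0.03708163,  0.04167646, -0.00082064]), 'gripper_force': 0.0, 'width': 0.08756352524889774}
scene {'fx': 560.0309126168686, 'fy': 560.0309126168686, 'cx': 310.34484215139696, 'cy': 231.77170519104897, 'cam_to_world': array([[ 0.47978484, -0.38164646,  0.79003321, -0.43834203],
       [-0.87737597, -0.21303803,  0.42991418, -0.58641561],
       [ 0.0042319 , -0.89942247, -0.43705986,  0.64140398],
       [ 0.        ,  0.        ,  0.        ,  1.        ]])}
side {'fx': 585.6587534350078, 'fy': 585.6587534350078, 'cx': 335.5508871434278, 'cy': 238.76647779012328, 'cam_to_world': array([[-0.98254284, -0.05593707,  0.17742775,  0.37622807],
       [-0.18452035,  0.41453298, -0.89113111,  1.03882991],
       [-0.0237024 , -0.90831352, -0.41761793,  0.57069157],
       [ 0.        ,  0.        ,  0.        ,  1.        ]])}
{'fx': 357.2420928577867, 'fy': 357.2420928577867, 'cx': 323.8755057015606, 'cy': 241.8154415680131, 'tool_from_camera': array([[ 2.62926335e-04, -9.59779101e-01, -2.80756137e-01,
         7.62315047e-02],
       [ 9.99999965e-01,  2.45068240e-04,  9.87153862e-05,
         1.12941865e-03],
       [-2.59405521e-05, -2.80756153e-01,  9.59779132e-01,
        -1.56883534e-01],
       [ 0.00000000e+00,  0.00000000e+00,  0.00000000e+00,
         1.00000000e+00]])}
```

View pics/scene0.png

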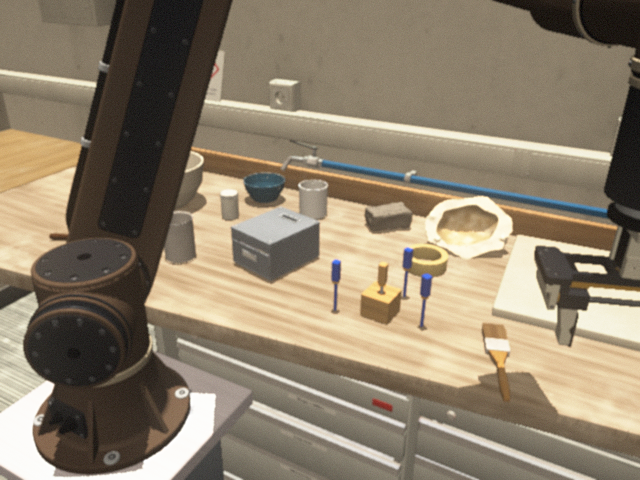

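View pics/side0.png

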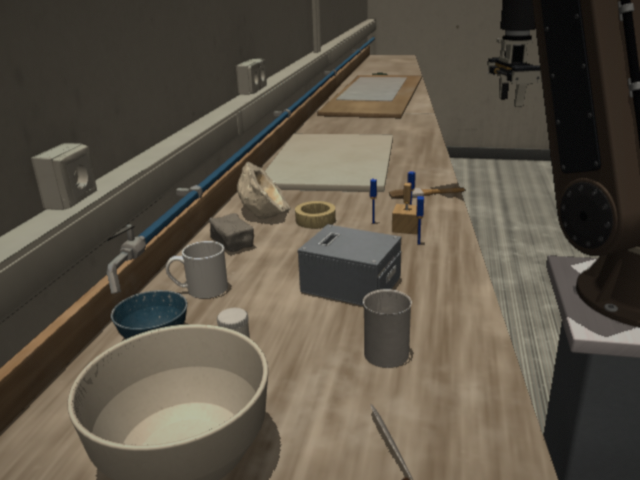

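The scene view shows the pin in its stand (handle top ~(383,264)) with three blue look-alikes around it, and the box with its slot at ~(289,217). The side view shows the slot at ~(327,239) and the pin at ~(408,184).

```bash
cat > h.py <<'E'
from station import arm
import numpy as np, cv2
def ray(n,uv,s=None):
    c=arm.get_calibration(n)
    if n=="wrist":
        from scipy.spatial.transform import Rotation as R
        T=np.eye(4);T[:3,:3]=R.from_euler('xyz',s['ee_rot']).as_matrix();T[:3,3]=s['eef_pos'];M=T@c['tool_from_camera']
    else: M=c['cam_to_world']
    d=M[:3,:3]@[(uv[0]-c['cx'])/c['fx'],(uv[1]-c['cy'])/c['fy'],1];return M[:3,3],d
def onz(n,uv,z,s=None):
    o,d=ray(n,uv,s);return (o+d*(z-o[2])/d[2]).round(4)
E
python3 - <<'E'
from h import *
print("pin",onz("scene",(383,264.5),.114),onz("side",(408,184),.114))
print("slot",onz("scene",(289,217),.095),onz("side",(327,239),.095))
for p in [(233,231),(280,209),(319,229),(270,248)]:print("lid sc",onz("scene",p,.095))
for p in [(301,250),(329,229),(401,235),(384,264)]:print("lid side",onz("side",p,.095))
for p in [(335,312),(406,298),(422,328)]:print("blue sc",onz("scene",p,0))
for p in [(374,222),(420,243)]:print("blue side",onz("side",p,0))
for p in [(180,262)]:print("can",onz("scene",p,0))
a=arm.grab_frame("scene")[:,:,::-1];b=arm.grab_frame("side")[:,:,::-1]
A=cv2.resize(a[190:340,220:450],None,fx=3.4,fy=3.4,interpolation=2)[:,:780]
cv2.imwrite("pics/c1.png",A)
E
```

```text
pin [ 0.4567 -0.259   0.114 ] [ 0.4594 -0.2576  0.114 ]
slot [0.5948 0.0333 0.095 ] [0.5946 0.0271 0.095 ]
lid sc [0.4685 0.1039 0.095 ]
lid sc [0.6246 0.0764 0.095 ]
lid sc [ 0.5714 -0.0591  0.095 ]
lid sc [ 0.4394 -0.0123  0.095 ]
lid side [0.6333 0.082  0.095 ]
lid side [ 0.6002 -0.0209  0.095 ]
lid side [ 0.4543 -0.0108  0.095 ]
lid side [0.4734 0.1174 0.095 ]
blue sc [ 0.4193 -0.1774  0.    ]
blue sc [ 0.5389 -0.2852  0.    ]
blue sc [ 0.4521 -0.3493  0.    ]
blue side [ 0.5425 -0.2895  0.    ]
blue side [ 0.4234 -0.182   0.    ]
can [0.4287 0.2343 0.    ]
```

View pics/c1.png

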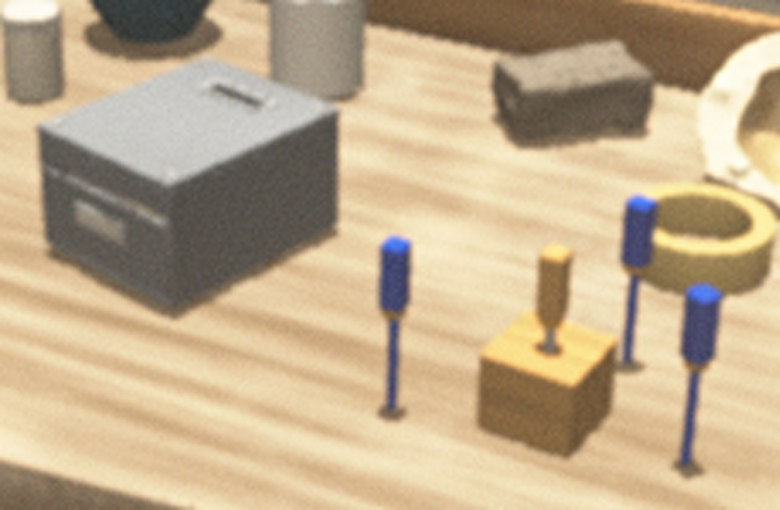

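The crop shows the wooden pin at crop (555,250), three free-standing blue pins around it, and the slot near the back of the lid. I'm moving to a wrist view above the pin.

```bash
python3 -m crank '[{"dx":0.017,"dy":0.026,"grip":0},{"dx":0.034,"dy":0.052,"grip":0},{"dx":0.051,"dy":0.078,"grip":0},{"dx":0.068,"dy":0.104,"grip":-0.3},{"dx":0.085,"dy":0.13,"grip":-0.3}]' 20
python3 -m crank '[{"dx":0.017,"dy":0.026,"grip":-0.3},{"dx":0.034,"dy":0.052,"grip":-0.3},{"dx":0.051,"dy":0.078,"grip":-0.3},{"dx":0.068,"dy":0.104,"grip":-0.3},{"dx":0.085,"dy":0.13,"grip":-0.3}]'
python3 -m crank '[{"dx":0.017,"dy":0.026,"grip":-0.3},{"dx":0.034,"dy":0.052,"grip":-0.3},{"dx":0.051,"dy":0.078,"grip":-0.3},{"dx":0.068,"dy":0.104,"grip":-0.3},{"dx":0.078,"dy":0.123,"grip":-0.3}]'
python3 -m crank '[{"grip":-0.3},{"grip":-0.3},{"grip":-0.3},{"grip":-0.3},{"grip":-0.3}]'
python3 - <<'E'
from h import *
import pickle
s=arm.get_state();im=arm.grab_frame("wrist")[:,:,::-1]
cv2.imwrite("pics/w1.png",im);pickle.dump(s,open("s1.pkl","wb"))
E
```

```text
invalid input at $[0]: expected keys dx, dy, dz, twist, grip
invalid input at $[0]: expected keys dx, dy, dz, twist, grip
invalid input at $[0]: expected keys dx, dy, dz, twist, grip
invalid input at $[0]: expected keys dx, dy, dz, twist, grip
```

View pics/w1.png

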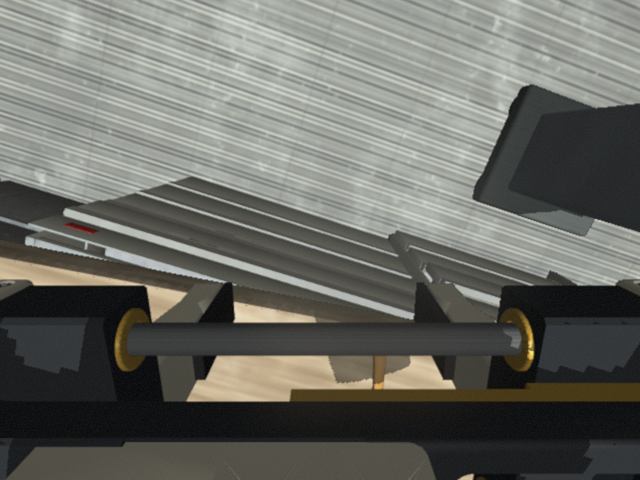

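No move happened: every row needs all five keys. The wrist picture shows only the bench edge, with the fingers at rows 285–400.

```bash
python3 -m crank '[{"dx":0.017,"dy":0.026,"dz":0,"twist":0,"grip":0},{"dx":0.034,"dy":0.052,"dz":0,"twist":0,"grip":0},{"dx":0.051,"dy":0.078,"dz":0,"twist":0,"grip":0},{"dx":0.068,"dy":0.104,"dz":0,"twist":0,"grip":-0.3},{"dx":0.085,"dy":0.13,"dz":0,"twist":0,"grip":-0.3}]' 20
python3 -m crank '[{"dx":0.017,"dy":0.026,"dz":0,"twist":0,"grip":-0.3},{"dx":0.034,"dy":0.052,"dz":0,"twist":0,"grip":-0.3},{"dx":0.051,"dy":0.078,"dz":0,"twist":0,"grip":-0.3},{"dx":0.068,"dy":0.104,"dz":0,"twist":0,"grip":-0.3},{"dx":0.085,"dy":0.13,"dz":0,"twist":0,"grip":-0.3}]'
python3 -m crank '[{"dx":0.017,"dy":0.026,"dz":0,"twist":0,"grip":-0.3},{"dx":0.034,"dy":0.052,"dz":0,"twist":0,"grip":-0.3},{"dx":0.051,"dy":0.078,"dz":0,"twist":0,"grip":-0.3},{"dx":0.068,"dy":0.104,"dz":0,"twist":0,"grip":-0.3},{"dx":0.078,"dy":0.123,"dz":0,"twist":0,"grip":-0.3}]'
python3 -m crank '[{"dx":0,"dy":0,"dz":0,"twist":0,"grip":-0.3},{"dx":0,"dy":0,"dz":0,"twist":0,"grip":-0.3},{"dx":0,"dy":0,"dz":0,"twist":0,"grip":-0.3},{"dx":0,"dy":0,"dz":0,"twist":0,"grip":-0.3},{"dx":0,"dy":0,"dz":0,"twist":0,"grip":-0.3}]'
python3 - <<'E'
from h import *
import pickle
s=arm.get_state();im=arm.grab_frame("wrist")[:,:,::-1]
cv2.imwrite("pics/w2.png",im);pickle.dump(s,open("s1.pkl","wb"))
E
```

```text
t: 0.67
eef_pos: [0.2957, -0.5101, 0.2264]
ee_rot: [3.141, -0.0, -2.825]
force: [0.6, 0.4, -0.1]
width: 0.0597
gripper_force: 0.0
t: 1.08
eef_pos: [0.3808, -0.38, 0.2267]
ee_rot: [-3.141, 0.0, -2.825]
force: [-0.4, -0.0, -0.2]
width: 0.0317
gripper_force: 0.0
t: 1.5
eef_pos: [0.4595, -0.2565, 0.2267]
ee_rot: [-3.141, 0.001, -2.824]
force: [-0.1, 0.1, 0.2]
width: 0.0305
gripper_force: 0.0
t: 1.92
eef_pos: [0.4578, -0.2591, 0.2265]
ee_rot: [3.142, -0.0, -2.826]
force: [-0.6, -0.0, 0.6]
width: 0.0309
gripper_force: 0.0
```

View pics/w2.png

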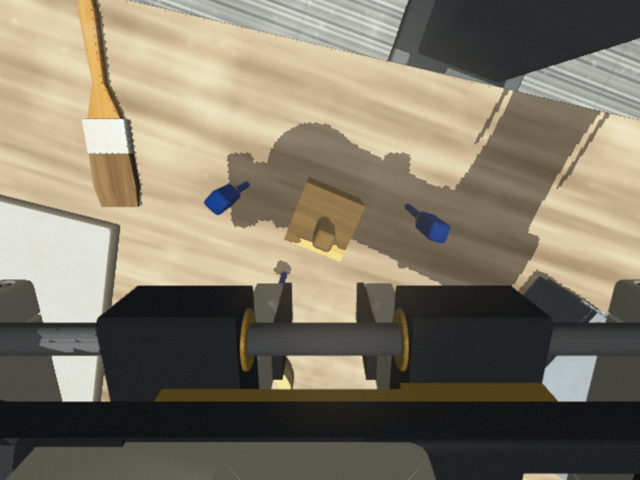

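The wrist view shows the stand at corners (310,179),(364,202),(341,262),(285,241) and the handle at ~(324,235). I'm zooming in for its yaw.

Run:
```python
from h import *
import pickle
s=pickle.load(open("s1.pkl","rb"))
im=cv2.imread("pics/w2.png");cv2.imwrite("pics/c2.png",cv2.resize(im[170:280,265:385],None,fx=5,fy=5,interpolation=2))
P=[onz("wrist",p,.05,s) for p in [(310,179),(364,202),(341,262),(285,241)]];print(P,np.mean(P,0))
for a in range(4):
  e=P[(a+1)%4]-P[a];print(np.degrees(np.arctan2(e[1],e[0])))
print(s['eef_pos'],s['ee_rot'])
```

```text
[array([ 0.4241, -0.2823,  0.05  ]), array([ 0.4288, -0.2275,  0.05  ]), array([ 0.4922, -0.2288,  0.05  ]), array([ 0.4886, -0.2875,  0.05  ])] [ 0.458425 -0.256525  0.05    ]
85.09794207964929
-1.1746699864873364
-93.50948527776987
175.39077417896678
[ 0.45778792 -0.25905134  0.22652016] [ 3.14152961e+00 -1.12818285e-04 -2.82598296e+00]
```

View pics/c2.png

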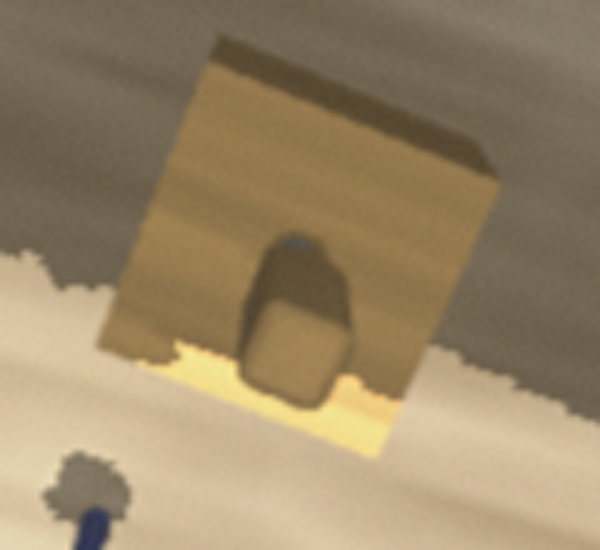

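The crop shows the stand's top face at (212,65),(498,182),(380,458),(98,347) and the handle top centred at ~(296,354), roughly aligned with the stand.

Run:
```python
from h import *
import pickle
s=pickle.load(open("s1.pkl","rb"))
f=lambda p:(265+(p[0]-2)/5,170+(p[1]-2)/5)
def rect(Q,z):
    P=[onz("wrist",f(p),z,s) for p in Q];print(np.mean(P,0),[round(float(np.degrees(np.arctan2(*(P[(a+1)%4]-P[a])[1::-1])))-90*0,1) for a in range(4)])
rect([(212,65),(498,182),(380,458),(98,347)],.05)
rect([(268,298),(352,326),(322,408),(241,374)],.114)
print(np.degrees(s['ee_rot'][2]))
```

```text
[ 0.4597   -0.257075  0.05    ] [85.9, -3.2, -94.4, 175.3]
[ 0.45845  -0.257725  0.114   ] [89.2, -0.8, -95.8, 178.7]
-161.9168966882132
```

```bash
python3 -m crank '[{"dx":0.001,"dy":0.0015,"dz":0,"twist":-6,"grip":-0.3},{"dx":0.001,"dy":0.0015,"dz":0,"twist":-12,"grip":-0.3},{"dx":0.001,"dy":0.0015,"dz":-0.02,"twist":-18,"grip":-0.3},{"dx":0.001,"dy":0.0015,"dz":-0.04,"twist":-22,"grip":-0.3},{"dx":0.001,"dy":0.0015,"dz":-0.06,"twist":-22,"grip":-0.3}]' 20
python3 -m crank '[{"dx":0,"dy":0,"dz":-0.025,"twist":0,"grip":-0.3},{"dx":0,"dy":0,"dz":-0.05,"twist":0,"grip":-0.3},{"dx":0,"dy":0,"dz":-0.075,"twist":0,"grip":-0.3},{"dx":0,"dy":0,"dz":-0.0935,"twist":0,"grip":-0.3},{"dx":0,"dy":0,"dz":-0.0935,"twist":0,"grip":-0.3}]'
python3 -m crank '[{"dx":0,"dy":0,"dz":0,"twist":0,"grip":-0.8},{"dx":0,"dy":0,"dz":0,"twist":0,"grip":-1},{"dx":0,"dy":0,"dz":0,"twist":0,"grip":-1},{"dx":0,"dy":0,"dz":0,"twist":0,"grip":-1},{"dx":0,"dy":0,"dz":0,"twist":0,"grip":-1}]' 25
```

```text
t: 2.38
eef_pos: [0.4591, -0.2575, 0.1662]
ee_rot: [3.142, 0.001, 3.069]
force: [0.9, 0.1, 0.2]
width: 0.0307
gripper_force: 0.0
t: 2.8
eef_pos: [0.4564, -0.2568, 0.0694]
ee_rot: [3.14, -0.006, 3.073]
force: [0.0, 0.3, -0.3]
width: 0.0306
gripper_force: 0.0
t: 3.22
eef_pos: [0.4603, -0.2573, 0.0745]
ee_rot: [-3.141, 0.003, 3.075]
force: [-0.3, -0.1, 4.2]
width: 0.0159
gripper_force: 25.0
```

```bash
python3 -m crank '[{"dx":0,"dy":0,"dz":0,"twist":0,"grip":-1},{"dx":0,"dy":0,"dz":0,"twist":0,"grip":-1},{"dx":0,"dy":0,"dz":0.01,"twist":0,"grip":-1},{"dx":0,"dy":0,"dz":0.025,"twist":0,"grip":-1},{"dx":0,"dy":0,"dz":0.04,"twist":0,"grip":-1}]' 25
python3 -m crank '[{"dx":0,"dy":0,"dz":0.02,"twist":0,"grip":-1},{"dx":0,"dy":0,"dz":0.045,"twist":0,"grip":-1},{"dx":0,"dy":0,"dz":0.07,"twist":0,"grip":-1},{"dx":0,"dy":0,"dz":0.09,"twist":0,"grip":-1},{"dx":0,"dy":0,"dz":0.11,"twist":0,"grip":-1}]'
python3 -m crank '[{"dx":0.02,"dy":0.028,"dz":0,"twist":-2,"grip":-1},{"dx":0.04,"dy":0.056,"dz":0,"twist":-4,"grip":-1},{"dx":0.06,"dy":0.084,"dz":0,"twist":-6,"grip":-1},{"dx":0.08,"dy":0.112,"dz":0,"twist":-8,"grip":-1},{"dx":0.09,"dy":0.14,"dz":0,"twist":-8,"grip":-1}]'
python3 -m crank '[{"dx":0.01,"dy":0.028,"dz":0,"twist":0,"grip":-1},{"dx":0.02,"dy":0.056,"dz":0,"twist":0,"grip":-1},{"dx":0.03,"dy":0.084,"dz":0,"twist":0,"grip":-1},{"dx":0.04,"dy":0.112,"dz":0,"twist":0,"grip":-1},{"dx":0.045,"dy":0.135,"dz":0,"twist":0,"grip":-1}]'
python3 -m crank '[{"dx":0,"dy":0.005,"dz":0,"twist":0,"grip":-1},{"dx":0,"dy":0.01,"dz":0,"twist":0,"grip":-1},{"dx":0,"dy":0.01,"dz":0,"twist":0,"grip":-1},{"dx":0,"dy":0.01,"dz":0,"twist":0,"grip":-1},{"dx":0,"dy":0.01,"dz":0,"twist":0,"grip":-1}]'
python3 - <<'E'
from h import *
import pickle
s=arm.get_state();im=arm.grab_frame("wrist")[:,:,::-1]
cv2.imwrite("pics/w3.png",im);pickle.dump(s,open("s2.pkl","wb"))
E
```

```text
t: 3.63
eef_pos: [0.4592, -0.2569, 0.1139]
ee_rot: [-3.142, -0.0, 3.074]
force: [1.6, -1.8, -1.3]
width: 0.0156
gripper_force: 25.0
t: 4.05
eef_pos: [0.4588, -0.2567, 0.225]
ee_rot: [3.141, 0.001, 3.074]
force: [-0.3, 0.8, -0.7]
width: 0.0156
gripper_force: 25.0
t: 4.47
eef_pos: [0.5505, -0.1153, 0.2236]
ee_rot: [3.141, 0.0, 2.933]
force: [0.6, -0.2, -0.7]
width: 0.016
gripper_force: 25.0
t: 4.88
eef_pos: [0.5946, 0.0201, 0.2235]
ee_rot: [3.141, -0.0, 2.935]
force: [0.6, -0.1, 0.1]
width: 0.0161
gripper_force: 25.0
t: 5.3
eef_pos: [0.5939, 0.0272, 0.2233]
ee_rot: [3.142, 0.0, 2.934]
force: [-0.3, -1.0, -0.3]
width: 0.016
gripper_force: 25.0
```

View pics/w3.png

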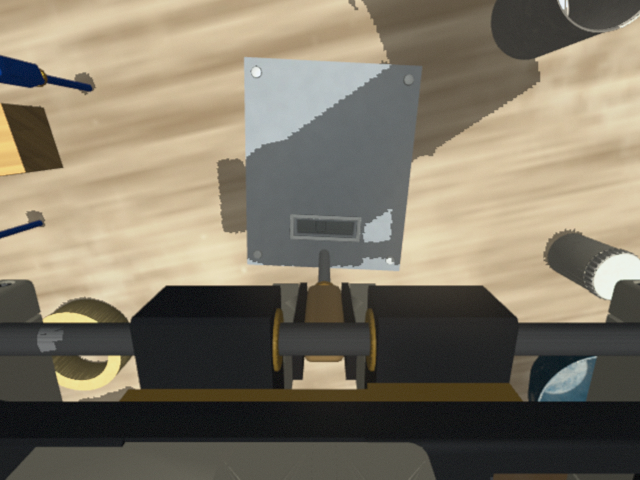

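The wrist view shows the lid corners at (245,57),(421,66),(399,270),(247,262), the slot centred at ~(326,228), and the pin's tip at ~(323,250).

Run:
```python
from h import *
import pickle
s=pickle.load(open("s2.pkl","rb"))
P=[onz("wrist",p,.095,s) for p in [(245,57),(421,66),(399,270),(247,262)]]
for p in P:print(p)
print([round(float(np.degrees(np.arctan2(*(P[(a+1)%4]-P[a])[1::-1]))),1) for a in range(4)],[np.linalg.norm(P[(a+1)%4]-P[a]).round(4) for a in range(4)])
print("slot",onz("wrist",(326,228),.095,s),[onz("wrist",p,.095,s) for p in [(291,226),(360,229)]])
print("tip",onz("wrist",(323,250),s['eef_pos'][2]-.073,s),s['eef_pos'],np.degrees(s['ee_rot']))
```

```text
[ 0.4528 -0.0005  0.095 ]
[0.4848 0.1232 0.095 ]
[0.6383 0.0841 0.095 ]
[ 0.6047 -0.0406  0.095 ]
[75.5, -14.3, -105.1, 165.2] [np.float64(0.1278), np.float64(0.1584), np.float64(0.1291), np.float64(0.1571)]
slot [0.5894 0.0308 0.095 ] [array([0.5818, 0.003 , 0.095 ]), array([0.596, 0.058, 0.095])]
tip [0.5903 0.0282 0.1503] [0.59392451 0.02722272 0.22334082] [1.79995068e+02 3.04402498e-03 1.68103795e+02]
```

```bash
python3 -m crank '[{"dx":0.003,"dy":0.0003,"dz":-0.01,"twist":-3,"grip":-1},{"dx":0.007,"dy":0.0006,"dz":-0.02,"twist":-3,"grip":-1},{"dx":0.007,"dy":0.0006,"dz":-0.03,"twist":-3,"grip":-1},{"dx":0.007,"dy":0.0006,"dz":-0.04,"twist":-3,"grip":-1},{"dx":0.007,"dy":0.0006,"dz":-0.043,"twist":-3,"grip":-1}]'
python3 -m crank '[{"dx":0,"dy":0,"dz":0,"twist":0,"grip":-1},{"dx":0,"dy":0,"dz":0,"twist":0,"grip":-1},{"dx":0,"dy":0,"dz":0,"twist":0,"grip":-1},{"dx":0,"dy":0,"dz":0,"twist":0,"grip":-1},{"dx":0,"dy":0,"dz":0,"twist":0,"grip":-1}]'
python3 - <<'E'
from h import *
import pickle
s=arm.get_state();im=arm.grab_frame("wrist")[:,:,::-1]
cv2.imwrite("pics/w4.png",im);pickle.dump(s,open("s3.pkl","wb"))
cv2.imwrite("pics/c4.png",cv2.resize(im[180:300,265:385],None,fx=5,fy=5,interpolation=2))
print(s['eef_pos'],np.degrees(s['ee_rot']))
E
```

```text
t: 5.77
eef_pos: [0.6, 0.0282, 0.1775]
ee_rot: [-3.14, -0.003, 2.883]
force: [0.8, 0.1, -0.9]
width: 0.0157
gripper_force: 25.0
t: 6.18
eef_pos: [0.6015, 0.0288, 0.1806]
ee_rot: [3.141, 0.001, 2.883]
force: [0.8, -0.2, -0.8]
width: 0.0155
gripper_force: 25.0
[0.6014977  0.02883169 0.18062796] [1.79972147e+02 4.59369901e-02 1.65164052e+02]
```

View pics/c4.png

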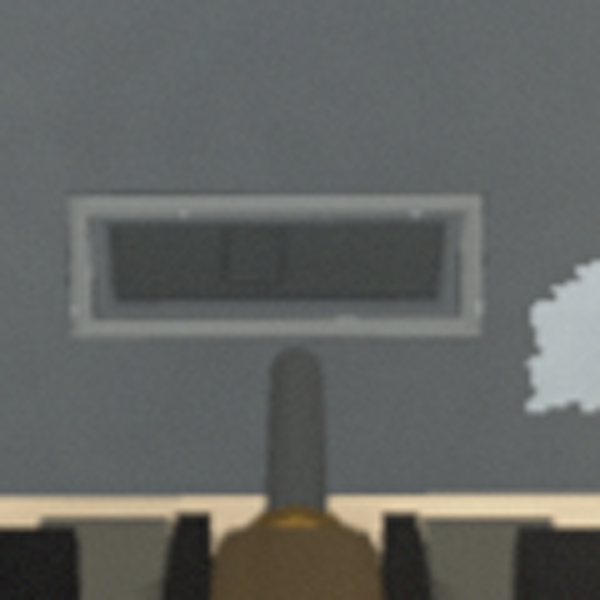

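The crop shows the slot opening at crop (112–442, 222–300), the tip at about (297,371), and a faint square catch at x≈220–286 inside the slot.

Run:
```python
from h import *
import pickle
s=pickle.load(open("s3.pkl","rb"))
f=lambda p:(265+(p[0]-2)/5,180+(p[1]-2)/5)
W=lambda p,z:onz("wrist",f(p),z,s)
sl=W((277,262),.095);e=W((442,261),.095)-W((112,261),.095);w=W((277,300),.095)-W((277,222),.095)
t=W((297,371),.107)
print("slot",sl,e,np.linalg.norm(e),np.degrees(np.arctan2(e[1],e[0])),np.linalg.norm(w),"tip",t,"move",(sl-t))
for v in (196,336): print(W((276,v),.095))
th=np.radians(-14.6);bx=np.array([np.cos(th),np.sin(th)]);by=np.array([-bx[1],bx[0]])
for z in (.055,.064,.072):
  c=W((252,256),z);print("catch",c,"box y rel",(c-sl)[:2]@by)
print(bx,by,(sl-t)[:2]@bx,(sl-t)[:2]@by)
```

```text
slot [0.5885 0.0303 0.095 ] [0.0119 0.0447 0.    ] 0.04625689137847462 75.09251922745209 0.01127918436767484 tip [0.6009 0.0299 0.107 ] move [-0.0124  0.0004 -0.012 ]
[0.5793 0.0326 0.095 ]
[0.5989 0.0274 0.095 ]
catch [0.5966 0.0235 0.055 ] box y rel -0.004538660557508185
catch [0.5943 0.0243 0.064 ] box y rel -0.0043442527450817635
catch [0.5924 0.0251 0.072 ] box y rel -0.004049017189358103
[ 0.96770917 -0.25206936] [0.25206936 0.96770917] -0.012100421457273657 -0.0027385763740218113
```

Now over the slot at the catch's apparent y, then 5 mm into the mouth to check forces.

```bash
cat > g.py <<'E'
import sys
from station import arm
s=arm.get_state();f=s['force']
sys.exit(0 if abs(f[2])<float(sys.argv[1]) and max(abs(f[0]),abs(f[1]))<5 else 1)
E
python3 -m crank '[{"dx":-0.004,"dy":-0.001,"dz":0,"twist":0,"grip":-1},{"dx":-0.009,"dy":-0.0025,"dz":0,"twist":0,"grip":-1},{"dx":-0.0135,"dy":-0.0038,"dz":0,"twist":0,"grip":-1},{"dx":-0.0135,"dy":-0.0038,"dz":0,"twist":0,"grip":-1},{"dx":-0.0135,"dy":-0.0038,"dz":0,"twist":0,"grip":-1}]' 25
python3 -m crank '[{"dx":0,"dy":0,"dz":-0.003,"twist":0,"grip":-1},{"dx":0,"dy":0,"dz":-0.006,"twist":0,"grip":-1},{"dx":0,"dy":0,"dz":-0.009,"twist":0,"grip":-1},{"dx":0,"dy":0,"dz":-0.01,"twist":0,"grip":-1},{"dx":0,"dy":0,"dz":-0.01,"twist":0,"grip":-1}]' && python3 g.py 3 &&
python3 -m crank '[{"dx":0,"dy":0,"dz":-0.001,"twist":0,"grip":-1},{"dx":0,"dy":0,"dz":-0.002,"twist":0,"grip":-1},{"dx":0,"dy":0,"dz":-0.003,"twist":0,"grip":-1},{"dx":0,"dy":0,"dz":-0.003,"twist":0,"grip":-1},{"dx":0,"dy":0,"dz":-0.003,"twist":0,"grip":-1}]' && python3 g.py 3 &&
python3 -m crank '[{"dx":0,"dy":0,"dz":-0.001,"twist":0,"grip":-1},{"dx":0,"dy":0,"dz":-0.002,"twist":0,"grip":-1},{"dx":0,"dy":0,"dz":-0.003,"twist":0,"grip":-1},{"dx":0,"dy":0,"dz":-0.004,"twist":0,"grip":-1},{"dx":0,"dy":0,"dz":-0.004,"twist":0,"grip":-1}]'
python3 - <<'E'
from h import *
im=arm.grab_frame("wrist")[:,:,::-1]
cv2.imwrite("pics/c5.png",cv2.resize(im[180:300,265:385],None,fx=5,fy=5,interpolation=2))
E
```

```text
t: 6.65
eef_pos: [0.5875, 0.0248, 0.1804]
ee_rot: [3.141, 0.0, 2.882]
force: [0.9, 0.5, -0.9]
width: 0.0161
gripper_force: 25.0
t: 7.07
eef_pos: [0.5875, 0.0248, 0.1694]
ee_rot: [-3.141, -0.001, 2.882]
force: [0.7, 0.7, -0.4]
width: 0.0159
gripper_force: 25.0
t: 7.48
eef_pos: [0.5877, 0.0249, 0.167]
ee_rot: [-3.142, -0.0, 2.882]
force: [-0.3, -0.3, -0.2]
width: 0.0152
gripper_force: 25.0
t: 7.9
eef_pos: [0.5876, 0.0249, 0.1628]
ee_rot: [-3.141, -0.0, 2.882]
force: [-0.1, -0.2, -0.5]
width: 0.0156
gripper_force: 25.0
```

View pics/c5.png

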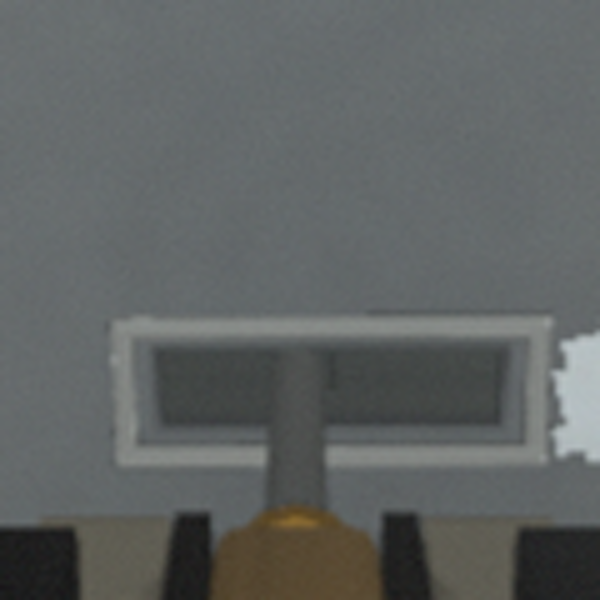

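The crop shows the pin inside the slot with clearance all round (opening rows 347–427, pin at x≈299 and the catch just below it). Now I'm feeling downwards in 2 mm steps, stopping on contact.

```bash
python3 -m crank '[{"dx":0,"dy":0,"dz":-0.002,"twist":0,"grip":-1},{"dx":0,"dy":0,"dz":-0.004,"twist":0,"grip":-1},{"dx":0,"dy":0,"dz":-0.006,"twist":0,"grip":-1},{"dx":0,"dy":0,"dz":-0.008,"twist":0,"grip":-1},{"dx":0,"dy":0,"dz":-0.01,"twist":0,"grip":-1}]' && python3 g.py 1.8 &&
python3 -m crank '[{"dx":0,"dy":0,"dz":-0.001,"twist":0,"grip":-1},{"dx":0,"dy":0,"dz":-0.002,"twist":0,"grip":-1},{"dx":0,"dy":0,"dz":-0.003,"twist":0,"grip":-1},{"dx":0,"dy":0,"dz":-0.004,"twist":0,"grip":-1},{"dx":0,"dy":0,"dz":-0.004,"twist":0,"grip":-1}]' && python3 g.py 1.8 &&
python3 -m crank '[{"dx":0,"dy":0,"dz":-0.001,"twist":0,"grip":-1},{"dx":0,"dy":0,"dz":-0.002,"twist":0,"grip":-1},{"dx":0,"dy":0,"dz":-0.002,"twist":0,"grip":-1},{"dx":0,"dy":0,"dz":-0.002,"twist":0,"grip":-1},{"dx":0,"dy":0,"dz":-0.002,"twist":0,"grip":-1}]' && python3 g.py 1.8 &&
python3 -m crank '[{"dx":0,"dy":0,"dz":-0.001,"twist":0,"grip":-1},{"dx":0,"dy":0,"dz":-0.002,"twist":0,"grip":-1},{"dx":0,"dy":0,"dz":-0.002,"twist":0,"grip":-1},{"dx":0,"dy":0,"dz":-0.002,"twist":0,"grip":-1},{"dx":0,"dy":0,"dz":-0.002,"twist":0,"grip":-1}]' && python3 g.py 1.8 &&
python3 -m crank '[{"dx":0,"dy":0,"dz":-0.001,"twist":0,"grip":-1},{"dx":0,"dy":0,"dz":-0.002,"twist":0,"grip":-1},{"dx":0,"dy":0,"dz":-0.002,"twist":0,"grip":-1},{"dx":0,"dy":0,"dz":-0.002,"twist":0,"grip":-1},{"dx":0,"dy":0,"dz":-0.002,"twist":0,"grip":-1}]' && python3 g.py 1.8 &&
python3 -m crank '[{"dx":0,"dy":0,"dz":-0.001,"twist":0,"grip":-1},{"dx":0,"dy":0,"dz":-0.002,"twist":0,"grip":-1},{"dx":0,"dy":0,"dz":-0.002,"twist":0,"grip":-1},{"dx":0,"dy":0,"dz":-0.002,"twist":0,"grip":-1},{"dx":0,"dy":0,"dz":-0.002,"twist":0,"grip":-1}]' && python3 g.py 1.8 &&
python3 -m crank '[{"dx":0,"dy":0,"dz":-0.001,"twist":0,"grip":-1},{"dx":0,"dy":0,"dz":-0.002,"twist":0,"grip":-1},{"dx":0,"dy":0,"dz":-0.002,"twist":0,"grip":-1},{"dx":0,"dy":0,"dz":-0.002,"twist":0,"grip":-1},{"dx":0,"dy":0,"dz":-0.002,"twist":0,"grip":-1}]' ; python3 g.py 1.8; echo $?
```

```text
t: 8.37
eef_pos: [0.5877, 0.0249, 0.1528]
ee_rot: [-3.141, -0.0, 2.882]
force: [-0.1, -0.3, -1.3]
width: 0.016
gripper_force: 25.0
t: 8.78
eef_pos: [0.5877, 0.0249, 0.1489]
ee_rot: [-3.141, -0.0, 2.882]
force: [-0.5, -0.4, -0.6]
width: 0.0156
gripper_force: 25.0
t: 9.2
eef_pos: [0.5878, 0.0249, 0.1471]
ee_rot: [-3.142, 0.0, 2.882]
force: [-0.3, -0.1, -1.0]
width: 0.0159
gripper_force: 25.0
t: 9.62
eef_pos: [0.5878, 0.0249, 0.145]
ee_rot: [-3.142, -0.0, 2.882]
force: [-0.4, 0.2, -0.4]
width: 0.0162
gripper_force: 25.0
t: 10.03
eef_pos: [0.588, 0.0249, 0.1434]
ee_rot: [3.141, 0.001, 2.883]
force: [0.5, -0.5, 3.8]
width: 0.0158
gripper_force: 25.0
1
```

Contact at 3.8 N, about 25 mm below the lid. That's above any possible floor, so I'm pressing on in 1 mm steps with guards.

```bash
python3 -m crank '[{"dx":0,"dy":0,"dz":-0.0005,"twist":0,"grip":-1},{"dx":0,"dy":0,"dz":-0.001,"twist":0,"grip":-1},{"dx":0,"dy":0,"dz":-0.001,"twist":0,"grip":-1},{"dx":0,"dy":0,"dz":-0.001,"twist":0,"grip":-1},{"dx":0,"dy":0,"dz":-0.001,"twist":0,"grip":-1}]' && python3 g.py 6.5 &&
python3 -m crank '[{"dx":0,"dy":0,"dz":-0.0005,"twist":0,"grip":-1},{"dx":0,"dy":0,"dz":-0.001,"twist":0,"grip":-1},{"dx":0,"dy":0,"dz":-0.001,"twist":0,"grip":-1},{"dx":0,"dy":0,"dz":-0.001,"twist":0,"grip":-1},{"dx":0,"dy":0,"dz":-0.001,"twist":0,"grip":-1}]' && python3 g.py 6.5 &&
python3 -m crank '[{"dx":0,"dy":0,"dz":-0.0005,"twist":0,"grip":-1},{"dx":0,"dy":0,"dz":-0.001,"twist":0,"grip":-1},{"dx":0,"dy":0,"dz":-0.001,"twist":0,"grip":-1},{"dx":0,"dy":0,"dz":-0.001,"twist":0,"grip":-1},{"dx":0,"dy":0,"dz":-0.001,"twist":0,"grip":-1}]' && python3 g.py 6.5 &&
python3 -m crank '[{"dx":0,"dy":0,"dz":-0.0005,"twist":0,"grip":-1},{"dx":0,"dy":0,"dz":-0.001,"twist":0,"grip":-1},{"dx":0,"dy":0,"dz":-0.001,"twist":0,"grip":-1},{"dx":0,"dy":0,"dz":-0.001,"twist":0,"grip":-1},{"dx":0,"dy":0,"dz":-0.001,"twist":0,"grip":-1}]'; python3 g.py 6.5; echo $?
```

```text
t: 10.45
eef_pos: [0.588, 0.0249, 0.1422]
ee_rot: [3.141, 0.0, 2.883]
force: [-0.0, -0.4, 4.0]
width: 0.0156
gripper_force: 25.0
t: 10.87
eef_pos: [0.5879, 0.0249, 0.1411]
ee_rot: [3.141, 0.0, 2.882]
force: [1.5, 0.1, 3.8]
width: 0.016
gripper_force: 25.0
t: 11.28
eef_pos: [0.5879, 0.0249, 0.1401]
ee_rot: [3.142, 0.0, 2.882]
force: [1.2, 0.2, 4.4]
width: 0.0161
gripper_force: 25.0
t: 11.7
eef_pos: [0.5878, 0.0249, 0.139]
ee_rot: [3.142, 0.0, 2.882]
force: [1.4, -0.5, 2.3]
width: 0.0157
gripper_force: 25.0
0
```

The force dropped to 2.3 N, probably the trip. I'm waiting about a second and then checking the tray by image difference.

```bash
for i in 1 2; do python3 -m crank '[{"dx":0,"dy":0,"dz":0,"twist":0,"grip":-1},{"dx":0,"dy":0,"dz":0,"twist":0,"grip":-1},{"dx":0,"dy":0,"dz":0,"twist":0,"grip":-1},{"dx":0,"dy":0,"dz":0,"twist":0,"grip":-1},{"dx":0,"dy":0,"dz":0,"twist":0,"grip":-1}]'; done
python3 - <<'E'
from h import *
for n,r in (("scene",(225,285,225,275)),("side",(230,310,380,430))):
    a=cv2.imread(f"pics/{n}0.png").astype(int);b=arm.grab_frame(n)[:,:,::-1].astype(int)
    cv2.imwrite(f"pics/{n}1.png",b)
    y0,y1,x0,x1=r;d=np.abs(a-b).max(2)[y0:y1,x0:x1];print(n,d.mean(),(d>40).sum(),d.size)
E
```

```text
t: 12.12
eef_pos: [0.5878, 0.0249, 0.1391]
ee_rot: [3.142, 0.0, 2.882]
force: [1.8, -0.3, 2.7]
width: 0.0157
gripper_force: 25.0
t: 12.53
eef_pos: [0.5878, 0.0249, 0.1391]
ee_rot: [3.142, 0.0, 2.882]
force: [2.0, -0.6, 3.5]
width: 0.016
gripper_force: 25.0
scene 48.864666666666665 1264 3000
side 29.7405 1191 4000[ WARN:0@1.009] global loadsave.cpp:1063 imwrite_ Unsupported depth image for selected encoder is fallbacked to CV_8U.
```

Run:
```python
from h import *
th=np.radians(-14.6);bx=np.array([np.cos(th),np.sin(th)]);by=np.array([-bx[1],bx[0]])
C=np.array([.5452,.0416])
for n in ("scene","side"):
  c=arm.get_calibration(n);M=np.linalg.inv(c['cam_to_world'])
  a=cv2.imread(f"pics/{n}0.png");b=cv2.imread(f"pics/{n}1.png")
  sa=cv2.cvtColor(a,cv2.COLOR_BGR2HSV);sb=cv2.cvtColor(b,cv2.COLOR_BGR2HSV)
  for X in (-.06,-.10,-.12,-.138,-.155,-.17):
    for Y,Z in ((0,.055),(-.04,.055),(.04,.055),(.057,.03)):
      w=np.r_[C+bx*X+by*Y,Z,1];p=M@w;u=int(c['fx']*p[0]/p[2]+c['cx']);v=int(c['fy']*p[1]/p[2]+c['cy'])
      print(n,X,Y,(u,v),sa[v-1:v+2,u-1:u+2].reshape(-1,3).mean(0).astype(int),sb[v-1:v+2,u-1:u+2].reshape(-1,3).mean(0).astype(int))
```

```text
scene -0.06 0 (255, 248) [ 14  28 120] [ 13  38 124]
scene -0.06 -0.04 (268, 254) [ 15  29 124] [ 14  37 111]
scene -0.06 0.04 (244, 242) [ 13  29 112] [ 13  34 106]
scene -0.06 0.057 (240, 249) [17 28 95] [ 12  41 123]
scene -0.1 0 (242, 254) [ 18  37 116] [ 18  56 168]
scene -0.1 -0.04 (254, 260) [ 18  38 124] [ 12  37 161]
scene -0.1 0.04 (230, 248) [ 17  80 218] [ 12  42 127]
scene -0.1 0.057 (226, 255) [ 17  83 219] [ 19  16 135]
scene -0.12 0 (235, 257) [18 32 93] [ 13  31 138]
scene -0.12 -0.04 (247, 263) [15 33 95] [ 16  46 150]
scene -0.12 0.04 (223, 251) [ 17  79 225] [ 12  33 135]
scene -0.12 0.057 (219, 258) [ 17  80 224] [20 28 88]
scene -0.138 0 (228, 260) [ 17  80 225] [32 22 99]
scene -0.138 -0.04 (241, 266) [ 17  70 114] [17 23 86]
scene -0.138 0.04 (217, 254) [ 17  82 219] [18 25 85]
scene -0.138 0.057 (213, 261) [ 17  87 214] [15 40 89]
scene -0.155 0 (222, 263) [ 17  90 210] [ 16  39 122]
scene -0.155 -0.04 (234, 269) [ 16  82 221] [ 17  40 118]
scene -0.155 0.04 (211, 256) [ 18  78 226] [ 15  67 107]
scene -0.155 0.057 (207, 264) [ 19  71 233] [ 16  84 121]
scene
[... 754 characters left out ...]
  23 189]
side -0.12 0.057 (399, 299) [17 39 78] [16 38 73]
side -0.138 0 (419, 275) [ 17  71 139] [36  5 54]
side -0.138 -0.04 (426, 266) [ 17  68 145] [48  4 47]
side -0.138 0.04 (412, 285) [ 16  88 113] [40  5 46]
side -0.138 0.057 (409, 301) [17 39 93] [17 36 98]
side -0.155 0 (428, 277) [ 17  69 143] [21 26 60]
side -0.155 -0.04 (434, 267) [ 16  80 121] [ 16  80 132]
side -0.155 0.04 (421, 287) [ 17  70 142] [45  5 45]
side -0.155 0.057 (418, 303) [ 17  71 140] [17 71 81]
side -0.17 0 (436, 278) [ 17  78 124] [ 16  78 135]
side -0.17 -0.04 (442, 269) [ 17  66 148] [ 17  65 161]
side -0.17 0.04 (430, 288) [ 16  75 130] [ 17  74 121]
side -0.17 0.057 (426, 305) [ 17  69 142] [ 17  69 136]
```

The side view confirms it: the front plate now sits about 60 mm out (grey where wood was). I'm withdrawing straight up and retracing to the stand.

```bash
python3 -m crank '[{"dx":0,"dy":0,"dz":0.006,"twist":0,"grip":-1},{"dx":0,"dy":0,"dz":0.014,"twist":0,"grip":-1},{"dx":0,"dy":0,"dz":0.024,"twist":0,"grip":-1},{"dx":0,"dy":0,"dz":0.034,"twist":0,"grip":-1},{"dx":0,"dy":0,"dz":0.044,"twist":0,"grip":-1}]'
python3 -m crank '[{"dx":0,"dy":0,"dz":0.01,"twist":0,"grip":-1},{"dx":0,"dy":0,"dz":0.02,"twist":0,"grip":-1},{"dx":0,"dy":0,"dz":0.03,"twist":0,"grip":-1},{"dx":0,"dy":0,"dz":0.04,"twist":0,"grip":-1},{"dx":0,"dy":0,"dz":0.04,"twist":0,"grip":-1}]'
python3 -m crank '[{"dx":-0.01,"dy":-0.028,"dz":0,"twist":2,"grip":-1},{"dx":-0.02,"dy":-0.056,"dz":0,"twist":4,"grip":-1},{"dx":-0.03,"dy":-0.084,"dz":0,"twist":6,"grip":-1},{"dx":-0.04,"dy":-0.112,"dz":0,"twist":8,"grip":-1},{"dx":-0.045,"dy":-0.14,"dz":0,"twist":11,"grip":-1}]'
python3 -m crank '[{"dx":-0.02,"dy":-0.03,"dz":0,"twist":0,"grip":-1},{"dx":-0.04,"dy":-0.06,"dz":0,"twist":0,"grip":-1},{"dx":-0.06,"dy":-0.09,"dz":0,"twist":0,"grip":-1},{"dx":-0.075,"dy":-0.12,"dz":0,"twist":0,"grip":-1},{"dx":-0.0835,"dy":-0.1418,"dz":0,"twist":0,"grip":-1}]'
python3 -m crank '[{"dx":0,"dy":0,"dz":-0.02,"twist":0,"grip":-1},{"dx":0,"dy":0,"dz":-0.04,"twist":0,"grip":-1},{"dx":0,"dy":0,"dz":-0.06,"twist":0,"grip":-1},{"dx":0,"dy":0,"dz":-0.075,"twist":0,"grip":-1},{"dx":0,"dy":0,"dz":-0.085,"twist":0,"grip":-1}]'
python3 -m crank '[{"dx":0,"dy":0,"dz":-0.003,"twist":0,"grip":-1},{"dx":0,"dy":0,"dz":-0.006,"twist":0,"grip":-1},{"dx":0,"dy":0,"dz":-0.008,"twist":0,"grip":-1},{"dx":0,"dy":0,"dz":-0.01,"twist":0,"grip":-1},{"dx":0,"dy":0,"dz":-0.01,"twist":0,"grip":-1}]'
```

```text
t: 13.05
eef_pos: [0.5876, 0.0249, 0.1843]
ee_rot: [3.141, 0.0, 2.882]
force: [0.4, 0.7, 0.8]
width: 0.0161
gripper_force: 25.0
t: 13.47
eef_pos: [0.5889, 0.0251, 0.2258]
ee_rot: [3.14, 0.003, 2.883]
force: [0.6, -0.3, -0.1]
width: 0.0156
gripper_force: 25.0
t: 13.88
eef_pos: [0.5414, -0.1161, 0.2229]
ee_rot: [3.141, -0.001, 3.076]
force: [0.1, -0.7, -0.6]
width: 0.0161
gripper_force: 25.0
t: 14.3
eef_pos: [0.4572, -0.2586, 0.2231]
ee_rot: [3.141, -0.0, 3.074]
force: [0.8, 0.2, -1.2]
width: 0.0158
gripper_force: 25.0
t: 14.72
eef_pos: [0.4582, -0.2567, 0.1361]
ee_rot: [3.141, -0.002, 3.074]
force: [0.3, 0.6, -0.6]
width: 0.016
gripper_force: 25.0
t: 15.13
eef_pos: [0.4595, -0.2569, 0.1284]
ee_rot: [-3.142, 0.001, 3.075]
force: [0.1, 0.2, -0.9]
width: 0.0159
gripper_force: 25.0
```

```bash
python3 -m crank '[{"dx":0,"dy":0,"dz":-0.003,"twist":0,"grip":-1},{"dx":0,"dy":0,"dz":-0.005,"twist":0,"grip":-1},{"dx":0,"dy":0,"dz":-0.007,"twist":0,"grip":-1},{"dx":0,"dy":0,"dz":-0.008,"twist":0,"grip":-1},{"dx":0,"dy":0,"dz":-0.008,"twist":0,"grip":-1}]' && python3 g.py 4 &&
python3 -m crank '[{"dx":0,"dy":0,"dz":-0.004,"twist":0,"grip":-1},{"dx":0,"dy":0,"dz":-0.008,"twist":0,"grip":-1},{"dx":0,"dy":0,"dz":-0.012,"twist":0,"grip":-1},{"dx":0,"dy":0,"dz":-0.016,"twist":0,"grip":-1},{"dx":0,"dy":0,"dz":-0.02,"twist":0,"grip":-1}]' && python3 g.py 4 &&
python3 -m crank '[{"dx":0,"dy":0,"dz":-0.004,"twist":0,"grip":-1},{"dx":0,"dy":0,"dz":-0.008,"twist":0,"grip":-1},{"dx":0,"dy":0,"dz":-0.012,"twist":0,"grip":-1},{"dx":0,"dy":0,"dz":-0.016,"twist":0,"grip":-1},{"dx":0,"dy":0,"dz":-0.02,"twist":0,"grip":-1}]' && python3 g.py 4 &&
python3 -m crank '[{"dx":0,"dy":0,"dz":-0.001,"twist":0,"grip":-1},{"dx":0,"dy":0,"dz":-0.002,"twist":0,"grip":-1},{"dx":0,"dy":0,"dz":-0.003,"twist":0,"grip":-1},{"dx":0,"dy":0,"dz":-0.004,"twist":0,"grip":-1},{"dx":0,"dy":0,"dz":-0.004,"twist":0,"grip":-1}]' && python3 g.py 4 &&
python3 -m crank '[{"dx":0,"dy":0,"dz":-0.001,"twist":0,"grip":-1},{"dx":0,"dy":0,"dz":-0.002,"twist":0,"grip":-1},{"dx":0,"dy":0,"dz":-0.002,"twist":0,"grip":-1},{"dx":0,"dy":0,"dz":-0.002,"twist":0,"grip":-1},{"dx":0,"dy":0,"dz":-0.002,"twist":0,"grip":-1}]'
```

```text
t: 15.55
eef_pos: [0.4593, -0.2569, 0.1199]
ee_rot: [-3.142, -0.0, 3.074]
force: [0.4, -0.5, -1.0]
width: 0.0158
gripper_force: 25.0
t: 15.97
eef_pos: [0.4593, -0.2569, 0.0996]
ee_rot: [-3.142, -0.0, 3.074]
force: [-0.0, 0.0, 0.2]
width: 0.0157
gripper_force: 25.0
t: 16.38
eef_pos: [0.4593, -0.2569, 0.0797]
ee_rot: [-3.142, 0.0, 3.074]
force: [1.0, -0.8, -0.8]
width: 0.016
gripper_force: 25.0
t: 16.8
eef_pos: [0.4593, -0.2569, 0.076]
ee_rot: [-3.142, 0.0, 3.074]
force: [1.4, -0.3, -1.6]
width: 0.0156
gripper_force: 25.0
t: 17.22
eef_pos: [0.4594, -0.2569, 0.0744]
ee_rot: [-3.141, 0.0, 3.075]
force: [-0.5, 0.3, 4.8]
width: 0.0159
gripper_force: 25.0
```

The tip is on the bench. I'm releasing, backing off straight up, then checking with the last picture.

```bash
python3 -m crank '[{"dx":0,"dy":0,"dz":0,"twist":0,"grip":-0.8},{"dx":0,"dy":0,"dz":0,"twist":0,"grip":-0.5},{"dx":0,"dy":0,"dz":0,"twist":0,"grip":-0.3},{"dx":0,"dy":0,"dz":0,"twist":0,"grip":-0.3},{"dx":0,"dy":0,"dz":0,"twist":0,"grip":-0.3}]'
python3 -m crank '[{"dx":0,"dy":0,"dz":0.01,"twist":0,"grip":-0.3},{"dx":0,"dy":0,"dz":0.03,"twist":0,"grip":-0.3},{"dx":0,"dy":0,"dz":0.05,"twist":0,"grip":-0.3},{"dx":0,"dy":0,"dz":0.075,"twist":0,"grip":-0.3},{"dx":0,"dy":0,"dz":0.1,"twist":0,"grip":-0.3}]'
python3 -m crank '[{"dx":0,"dy":0,"dz":0.025,"twist":0,"grip":-0.3},{"dx":0,"dy":0,"dz":0.05,"twist":0,"grip":-0.3},{"dx":0,"dy":0,"dz":0.075,"twist":0,"grip":-0.3},{"dx":0,"dy":0,"dz":0.1,"twist":0,"grip":-0.3},{"dx":0,"dy":0,"dz":0.1,"twist":0,"grip":-0.3}]'
python3 -m crank '[{"dx":0,"dy":0,"dz":0,"twist":0,"grip":-0.3},{"dx":0,"dy":0,"dz":0,"twist":0,"grip":-0.3},{"dx":0,"dy":0,"dz":0,"twist":0,"grip":-0.3},{"dx":0,"dy":0,"dz":0,"twist":0,"grip":-0.3},{"dx":0,"dy":0,"dz":0,"twist":0,"grip":-0.3}]'
python3 - <<'E'
from h import *
a=arm.grab_frame("scene")[:,:,::-1];b=arm.grab_frame("side")[:,:,::-1]
cv2.imwrite("pics/fin.png",np.hstack([cv2.resize(a[180:380,160:460],None,fx=1.33,fy=1.33),cv2.resize(b[170:370,170:470],None,fx=1.33,fy=1.33)]))
E
```

```text
t: 17.63
eef_pos: [0.459, -0.2568, 0.0738]
ee_rot: [3.141, -0.001, 3.074]
force: [0.6, 0.7, -0.3]
width: 0.0301
gripper_force: 0.0
t: 18.05
eef_pos: [0.4588, -0.2569, 0.1756]
ee_rot: [3.142, -0.001, 3.074]
force: [0.6, -0.3, 0.0]
width: 0.0306
gripper_force: 0.0
t: 18.47
eef_pos: [0.4612, -0.2579, 0.2803]
ee_rot: [-3.139, 0.008, 3.075]
force: [1.4, -0.1, 1.2]
width: 0.0305
gripper_force: 0.0
t: 18.88
eef_pos: [0.4589, -0.2568, 0.2733]
ee_rot: [3.141, -0.002, 3.074]
force: [1.0, 0.5, 1.1]
width: 0.0306
gripper_force: 0.0
```

View pics/fin.png

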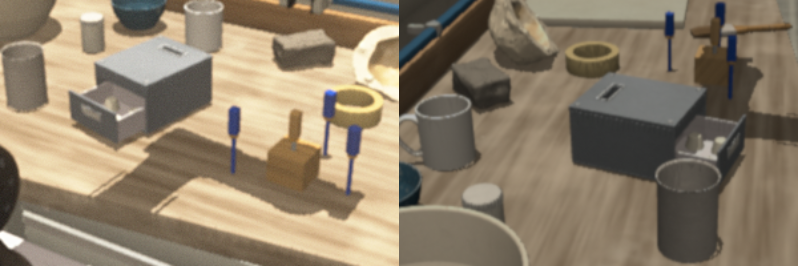

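The picture shows the tray out (left (110,105), right (715,145)), the pin upright in its stand (295,130), and the can, jar and blue pins still standing.

```bash
python3 -c "
from station import arm
print(arm.job_done())"
```

```text
the job is handed in; nothing more can be done
None
```

The tray sprang out after I pressed the catch with readings up to about 4.4 N. The pin is back upright in its stand, the can and jar appear unmoved, and the job was handed in at about 19 s.

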